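Hold the angle gauge on its mark on the sprung test stud

ROBOT

A 7-joint arm with a two-finger parallel gripper is mounted at the origin on the work surface. World frame = base frame: x ahead of the robot, y to its left, z up, the work surface at z = 0. Lengths are in m, angles in rad, forces in N, time in s.
With the tool pointing down it reaches from about 0.4 to 0.85 m from the base axis. Payload 10.4 kg.
Tool frame: the origin (TCP) lies at the very end of the fingers, on their centre line; the grasp point (between the pads) lies 19 mm behind it; y points along the fingers, z is the direction in which the jaws open and shut, and the axes are right-handed (so a half turn about y gives the same grasp; the last joint's range is limited). The gripper opens to 87 mm and grips with 3 to 60 N. Pads are 19 mm wide; open, the fingers measure 117 mm over their backs; the gripper's body (75 mm by 190 mm) begins 51 mm behind the grasp point.
Start: joints at [1.233, 0.332, -0.065, 1.46, 0.022, 1.35, -0.088], TCP at [0.194, -0.594, 0.196] pointing down, gripper open.
Joint ranges: [-2.6, 2.6], [-0.5, 2.12], [-1.47, 1.34], [0.16, 2.42], [-1.27, 4.41], [0.06, 2.06], [-2.6, 2.6]. Speed limits (rad/s): [2.22, 2.22, 2.79, 2.79, 3.14, 3.14, 3.14].

INTERFACE

Orientations are given as a unit quaternion [x, y, z, w].
In Python, from plant import r gives the robot as it stands. Calls block until the motion is done:
- r.goto(position, orientation): joint-space move of the TCP to a pose.
- r.move_straight(position, max_speed=0.15, orientation=None): straight line of the TCP; orientation=None keeps the orientation; max_speed is the mean speed in m/s.
- r.move_joints(angles): joint-space move.
- r.set_gripper(opening): finger opening in m; the grip force is fixed at half the most; returns when the fingers have stopped.
- r.sleep(seconds).
- r.solve_ik(position, orientation): joint angles nearest the present ones, or None.
- r.read_camera(name): name is "scene" or "top" or "wrist"; returns a dict with "image" (420x560x3 uint8, red, green, blue), "intrinsics" (3x3 intrinsics, pixels), "origin" and "attitude" of the camera in the world; the wrist camera has in their place "mount" (4x4, takes a point from camera to tool coordinates, whose origin is the TCP and whose axes are the tool frame's). Camera axes: x right, y down, z forward; pixel columns grow to the right and rows downward; lengths in m; the calibration is good to about 2 mm. A picture is of the moment at which its call begins: read the wrist's pose just before it. There is no depth.
A pose or a line that the arm cannot do raises r.Unreachable and nothing moves.
- r.close_job(): hands the job in, once; it reports no verdict.
Readings, each from a call of its own:
- r.get_clock(): time.
- r.get_q(): joint angles.
- r.get_qvel(): joint speeds.
- r.get_joint_efforts(): joint torques, N m.
- r.get_tcp_pos(): TCP position.
- r.get_tcp_rot(): TCP orientation.
- r.get_wrist_force(): force on the tool from outside, world axes, zero at the start.
- r.get_wrist_torque(): the same for the moment, N m.
- r.get_finger_gap(): finger opening in m.
Only numpy, scipy, OpenCV 4.12 (cv2) and the standard library are available. Lean on these libraries where they do the work, as an engineer would, in place of code of your own. Each camera call takes 0.05 s, during which the arm holds its last target. There are 200 camera calls.

TASK

For a tilt-reference reading, pick up the dial angle gauge by its handle and set it upright with the middle of its foot on the rounded crest of the sprung stud, pressing the stud part of the way down but never onto its stop. Then rock the gauge sideways on the crest until the hanging pointer settles on the mark tab of the dial's rim, and finish while still gripping the gauge there, at rest on the stud: do not let go. Leave the other things on the bench where they are.

Things in the scene. Friction and masses are not known exactly. Their poses are not given: they have to be found in the camera images.
- gauge: Loose dial angle gauge, upright at the start, 0.3 to 0.5 kg. Steel foot 44 (x) x 110 (y) x 12 mm; on it a grey disc 116 mm across, 24 thick, centre 68 mm above the underside; on top a black handle 18 (x) x 40 (y) mm, from 126 to 176 mm above the underside. Origin: centre of the foot's underside; z up, x out of the white dial face (starts within 0.4 rad of world +x). Rocked about its own x.
- gauge_handle (a point): Point in the middle of the gauge's handle, 152 mm above the foot's underside; the handle is gripped across its 18 mm thickness (along gauge x). Axes as the gauge.
- gauge_foot (a point): Centre of the underside of the gauge's foot (the same point as the gauge's origin).
- pointer (a joint): Thin dark needle with a round bob, hanging free from the dial centre like a plumb line (period about 0.3 s, settles within 1 s). Value: its angle from the gauge's own downward direction, rad, positive with the tip toward gauge +y. 0 with the gauge upright; rolling the gauge by -a about its x axis makes it read +a.
- mark (a joint): Mark tab: the black tab at the lower part of the dial's aluminium rim, 7 mm wide (a shorter one sits opposite, at the top). Value: its angle from the gauge's downward direction, rad, same sense as the pointer; preset between 0.20 and 0.48 (toward gauge +y), stays put. Pointer on the mark: both joints read the same.
- pointer_tip (a point): Tip of the pointer, 48 mm from the dial centre, 16 mm in front of the gauge's middle plane.
- mark_tip (a point): Inner end of the mark tab, also 48 mm from the dial centre in the same plane; the pointer tip meets it when on the mark.
- fixture: Fixed test fixture: aluminium base 100 x 100 x 30 mm with the sprung stud standing in its middle. Origin: centre of its underside on the bench, z up. Turned up to 0.35 rad from the world axes.
- crest (a point): Middle of the stud's rounded crest: top of a ridge of 9 mm radius, 60 mm long along fixture x, 85 mm above the bench when not pressed; moves down with the stud. The head, 70 mm wide (y), is uneven: shoulders 17 to 35 mm off the middle lie 24 mm below the crest on the +y side and 28 mm below on the -y side. Axes as the fixture.
- stud (a joint): How far the sprung stud is pressed straight down, m: 0 free, 0.010 bottomed. Spring about 1 N per mm: starts to move under about 1 N, about 6 N at 0.005.
- board: Bystander: green circuit board 80 x 120 mm, origin at its underside's centre.
- pod: Bystander: blue programmer pod 50 x 85 x 26 mm.
- screwdriver: Bystander: screwdriver 170 mm long lying between the gauge's and the fixture's places.
- cutters: Bystander: side cutters with orange handles, 150 mm long.
- spool: Bystander: metal spool 60 mm across, 50 mm high.
- heatsink: Bystander: finned aluminium heat sink 60 x 60 x 28 mm.

How it is judged:
On the way, in this order (a step that is already met when the one before it is completed fails the run):
1. the gauge is lifted off the bench in the gripper (contact force between the fingers and gauge above 2 N and height (world z) of gauge above 0.04 m), for 0.1 s.
2. the held gauge stands upright on the crest and presses the stud (value of joint stud above 0.0012 m and contact force between gauge and fixture above 0.5 N and y of gauge_foot in the frame of crest between -0.014 and 0.014 m and x of gauge_foot in the frame of crest between -0.022 and 0.022 m and height (world z) of gauge_foot between 0.06 and 0.095 m and contact force between the fingers and gauge above 2 N and value of joint pointer between -0.09 and 0.09 rad), for 0.2 s.
At the end, for the whole second after the job is handed in: Still gripped (over 2 N), the gauge rests on the crest (foot centre within 14 mm across, 22 mm along the ridge), stud pressed 1.2 to 9.2 mm, leaning forward or back under 0.15 rad, at rest, pointer tip settled within 4 mm of the mark's inner end (distance between pointer_tip and mark_tip below 0.004 m and velocity of joint pointer between -0.3 and 0.3 rad/s and value of joint stud between 0.0012 and 0.0092 m and contact force between gauge and fixture above 0.5 N and y of gauge_foot in the frame of crest between -0.014 and 0.014 m and x of gauge_foot in the frame of crest between -0.022 and 0.022 m and height (world z) of gauge_foot between 0.06 and 0.095 m and contact force between the fingers and gauge above 2 N and angle between gauge's own x axis and vertical between 1.42 and 1.72 rad and linear speed of gauge below 0.02 m/s); the arm keeps its last pose, push and grip.
It fails at once if another thing on the bench is pushed away (more than 30 mm) (distance of any of board, pod, screwdriver, cutters, spool, heatsink from where it was at the start of the episode above 0.03 m).
It fails at once if the stud is pressed all the way down onto its stop (value of joint stud above 0.0098 m).
It also fails if it takes over 45 s, if anything falls off the work surface, if the arm or the gripper's body presses on something with over 40 N, if the wrist force passes 120 N, or if a joint passes its speed limit or range.

## Working session

There is one attempt and no reset: what is moved stays moved. The work goes in short steps, each a Python script; the robot and the scene stay as the last script left them, time stands still between calls to the robot, and variables do not carry over. Pictures are saved under pics/ and viewed, about 8 in all and at most 12, crops included, and the job is handed in when it is done.

```bash
ls; mkdir -p pics; python3 - <<'E'
from plant import r
import cv2,numpy as np
for n in("scene","top"):
    c=r.read_camera(n);cv2.imwrite(f"pics/{n}0.png",c["image"][:,:,::-1])
    print(n,c["intrinsics"].tolist(),c["origin"],np.round(c["attitude"],4).tolist())
print(r.get_tcp_pos(),r.get_tcp_rot(),r.get_clock(),r.get_wrist_force())
print(np.round(r.read_camera("wrist")["mount"],4).tolist())
E
```

```text
pics
scene [[467.5611404572661, 0.0, 275.53111900783136], [0.0, 467.5611404572661, 214.08837476439697], [0.0, 0.0, 1.0]] [ 1.1123252  -0.95062525  0.81220081] [0.8504, 0.2302, -0.1142, -0.459]
top [[466.90195758746955, 0.0, 275.5828366083309], [0.0, 466.90195758746955, 216.6397470791854], [0.0, 0.0, 1.0]] [0.46846469 0.01443257 1.46296744] [0.7088, -0.7031, 0.0495, -0.029]
[ 0.19338948 -0.59392192  0.19534205] [-0.1109233   0.69880583 -0.6979254   0.11075453] 0.1 [-0.25378629 -0.01061051 -0.02552936]
[[-0.0005, 0.9625, 0.2713, -0.0741], [-0.0004, -0.2713, 0.9625, -0.1879], [1.0, 0.0004, 0.0005, 0.0022], [0.0, 0.0, 0.0, 1.0]]
```

View pics/scene0.png

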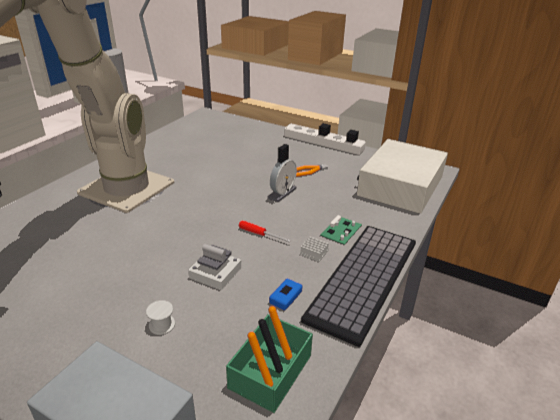

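View pics/top0.png

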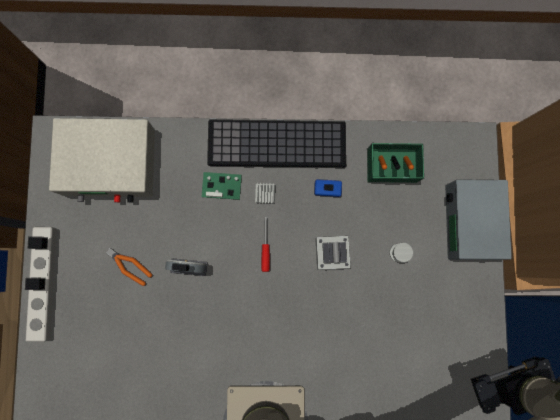

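The scene view shows the gauge at (284,180), the fixture at (215,262) and the screwdriver at (262,232). In the top view the gauge's black handle is near (180,267), the fixture near (333,252), and world +x points up in the image.

```bash
cat > h.py <<'E'
from plant import r
import cv2,numpy as np
from scipy.spatial.transform import Rotation as R
def cam(n):
    if n=="wrist":
        p,q=np.array(r.get_tcp_pos()),r.get_tcp_rot(); c=r.read_camera(n)
        M=np.array(c["mount"]);Rt=R.from_quat(q).as_matrix()
        return c["image"],np.array(c["intrinsics"]),p+Rt@M[:3,3],Rt@M[:3,:3]
    c=r.read_camera(n);return c["image"],np.array(c["intrinsics"]),np.array(c["origin"]),R.from_quat(c["attitude"]).as_matrix()
def ray(c,uv,z):
    _,K,o,A=c; uv=np.atleast_2d(np.asarray(uv,float))
    d=(A@np.linalg.inv(K)@np.c_[uv,np.ones(len(uv))].T).T
    return o+d*((z-o[2])/d[:,2])[:,None]
def proj(c,p):
    _,K,o,A=c; v=K@A.T@(np.asarray(p)-o); return v[:2]/v[2]
def tool(yaw,roll=0.):
    """tool down: y=-z world, z (jaw axis) = gauge x at yaw; then rolled about gauge x"""
    z=np.array([np.cos(yaw),np.sin(yaw),0]);y=np.array([0,0,-1.]);x=np.cross(y,z)
    return (R.from_rotvec(z*roll)*R.from_matrix(np.c_[x,y,z])).as_quat()
def save(n,im,box=None,s=1):
    if box: im=im[box[1]:box[3],box[0]:box[2]]
    cv2.imwrite(f"pics/{n}.png",cv2.resize(im[:,:,::-1],None,fx=s,fy=s,interpolation=cv2.INTER_CUBIC))
E
python3 - <<'E'
from h import *
c=cam("top");im=c[0];g=cv2.cvtColor(im,cv2.COLOR_RGB2GRAY)
def blob(mask,box,z,lab):
    m=np.zeros_like(g);x0,y0,x1,y1=box;m[y0:y1,x0:x1]=mask[y0:y1,x0:x1]*255
    k=max(cv2.findContours(m,0,2)[0],key=cv2.contourArea)
    pts=ray(c,k[:,0],z)[:,:2].astype(np.float32);q=cv2.minAreaRect(pts);print(lab,len(k),q)
blob(g<45,(160,250,215,285),.176,"handle")
blob(g>150,(310,230,358,276),.03,"fix")
print(g[225:280:3,312:356:3]); 
a=np.hstack([cv2.resize(im[240:295,155:225],None,fx=5.7,fy=5.7),cv2.resize(im[226:281,300:370],None,fx=5.7,fy=5.7)])
save("crop",a)
print(R.from_quat(r.get_tcp_rot()).as_matrix().round(2).tolist())
for p,y in(((.34,.26,.3),0),((.36,-.16,.3),0)):
  for dy in(0,np.pi): print(r.solve_ik(p,tool(y+dy)))
E
```

```text
handle 46 ((0.4660136103630066, 0.2126663327217102), (0.09307865798473358, 0.025450721383094788), 88.2659683227539)
fix 63 ((0.5204579830169678, -0.20382611453533173), (0.09747389703989029, 0.09720384329557419), 3.0011696815490723)
[[110 107 108 110 108 110 108 110 109 108 107 110 108 109 108]
 [110 107 111 109 112 110 109 112 110 107 110 109 109 108 110]
 [109 114 110 111 111 108 107 109 104 109 108 111 111 109 107]
 [111 110 111 107 109 108 108 108 109 108 109 109 107 107 109]
 [111 107 155 155 158 160 159 158 162 165 168 162 112 107 110]
 [109  90 162  86 165 167 165 165 165 166 160  80 135 110 108]
 [113  95 167 151  90  83  82 109 124  66  76  91 160 110 109]
 [114 107 164 160  72  70  72 103 126  71  69  88 164 112 109]
 [116 108 162 159  70  69  69  99 130  67  70  76 165 107 108]
 [115 111 160 165  67  68  71  94 131  72  72  70 157 109 108]
 [113 108 160 168  67  68  70  93 132  73  70  71 162 109 109]
 [115 110 159 166  68  70  70  77 137  71  69  72 163 111 106]
 [112 109 151 164  79  68  71  70 133  67  86  77 162 107 109]
 [111 109 159 110 148 151 152 161 151 149 160  93 118 106 109]
 [110 110 152 108 167 166 166 168 162 160 160 161 160 100 110]
 [110 109 105 102 101  95 100 100 101  99  99 109 108 110 109]
 [109 106 109 106 108 106 108 107 110 109 108 112 110 109 109]
 [109 110 106 106 110 105 109 108 108 110 110 108 110 110 112]
 [110 108 107 108 108 109 108 106 109 108 112 110 111 111 111]]
[[-0.95, -0.0, 0.31], [-0.31, 0.0, -0.95], [0.0, -1.0, -0.0]]
[ 0.2851474  -0.16056396 -0.9074099   1.72290539 -0.12647659  1.51851077
 -0.60932627]
[-1.13699181 -0.17489989  0.32880016  1.77791452  0.05626677  1.52944943
  2.32640297]
[ 0.95884872 -0.22039268 -0.53951507  1.80220363 -0.11263944  1.52954571
  0.43472758]
[ 1.48553691 -0.30700731 -0.92192733  1.78763438 -0.24326742  1.54405295
 -2.54814948]
```

View pics/crop.png

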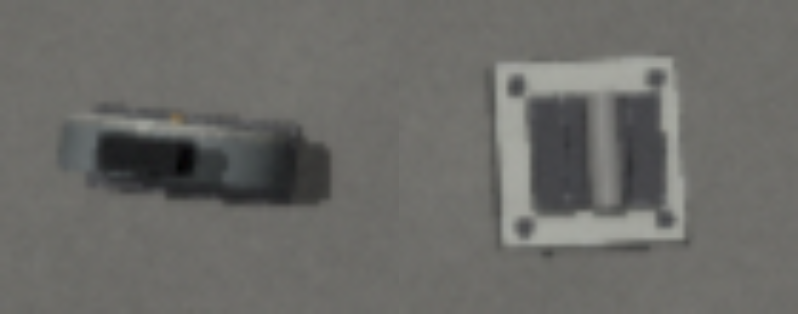

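The left crop shows the gauge with its handle top centred at about crop (139,153), turned slightly negative in yaw. The right crop shows the fixture with its head at crop (599,153) and yaw of about +3°. Next I'll take close wrist views over both.

```bash
python3 - <<'E'
from h import *
c=cam("top");h=ray(c,(179.4,266.8),.176)[0];k=ray(c,(335.1,252.8),.085)[0];print(h,k)
r.goto([.505,-.20,.38],tool(.052)); c=cam("wrist");save("wf",c[0]);np.savez("wf",im=c[0],K=c[1],o=c[2],A=c[3])
r.goto([h[0],h[1]+.0,.34],tool(-.05)); c=cam("wrist");save("wg",c[0]);np.savez("wg",im=c[0],K=c[1],o=c[2],A=c[3])
print(r.get_clock())
a=np.vstack([cv2.imread("pics/wf.png"),cv2.imread("pics/wg.png")]);cv2.imwrite("pics/w1.png",cv2.resize(np.hstack([a[:420],a[420:]]),(800,300)))
E
```

```text
[0.47209399 0.238868   0.176     ] [ 0.51650648 -0.20181997  0.085     ]
3.9083
```

View pics/w1.png

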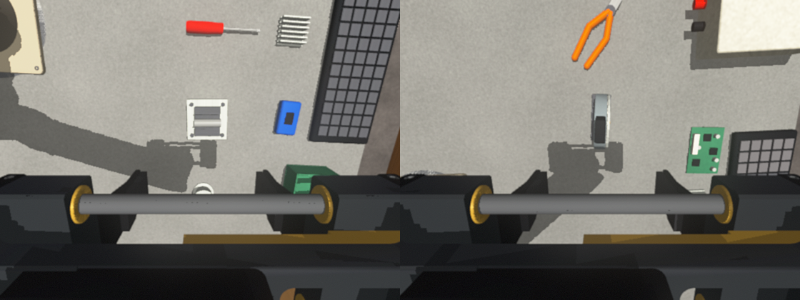

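Left: the fixture is at full-resolution (290,167) with a vertical-column ridge. Right: the gauge is at (280,168) with its black handle at (281,180). Both are clear of the fingers.

```bash
python3 - <<'E'
from h import *
def L(n): d=np.load(n+".npz");return d["im"],d["K"],d["o"],d["A"]
out=[]
for n,box,z in(("wf",(250,125,330,205),.03),("wg",(255,120,310,215),.176)):
    c=L(n);g=cv2.cvtColor(c[0],cv2.COLOR_RGB2GRAY);x0,y0,x1,y1=box
    m=np.zeros_like(g);m[y0:y1,x0:x1]=((g>195) if n=="wf" else (g<50))[y0:y1,x0:x1]*255
    k=max(cv2.findContours(m,0,2)[0],key=cv2.contourArea)
    print(n,cv2.boundingRect(k),cv2.minAreaRect(ray(c,k[:,0],z)[:,:2].astype(np.float32)))
    out.append(cv2.resize(c[0][y0:y1,x0:x1],(400,int(400*(y1-y0)/(x1-x0)))) [:600])
H=max(o.shape[0] for o in out);H=min(H,600)
save("zoom",np.hstack([cv2.copyMakeBorder(o,0,max(0,H-o.shape[0]),0,0,cv2.BORDER_CONSTANT) for o in out]))
E
```

```text
wf (261, 139, 58, 57) ((0.5189480185508728, -0.20687395334243774), (0.10008115321397781, 0.09902872890233994), 2.855879306793213)Traceback (most recent call last):
  File "<stdin>", line 7, in <module>
ValueError: max() iterable argument is empty
```

```bash
python3 - <<'E'
from h import *
d=np.load("wg.npz");c=d["im"],d["K"],d["o"],d["A"];g=cv2.cvtColor(c[0],cv2.COLOR_RGB2GRAY)
print(g[125:212:4,264:302:2])
save("zoom",c[0],(255,120,310,215),6)
E
```

```text
[[175 169 170 171 175 173 173 170 174 172 171 174 168 168 172 175 172 172
  169]
 [171 171 174 173 173 170 175 177 172 173 173 178 173 173 172 174 175 171
  179]
 [163 168 134 119 121 125 128 127 125 124 124 122 120 113 156 143 169 173
  172]
 [164 167 135 118 119 144 151 150 149 147 145 143 141 140 177 158 174 175
  170]
 [172 173 132 113  91 157 162 161 159 159 159 159 156 152 210 176 173 174
  176]
 [170 176 137  91  94 168 169 167 167 168 168 166 165 188 205 172 173 173
  171]
 [168 172 138 107 107 175 174 173 173 173 172 172 173 157 230 177 175 176
  170]
 [177 172 144  90 118 179 177 177 178 177 177 178 174 200 229 177 170 171
  172]
 [168 165 124  89 133 181 179 180 178 180 179 180 175 227 230 191 173 173
  172]
 [167 166 108  74 151 185 180 180 179 181 181 182 177 180 242 195 174 174
  173]
 [168 167 115  74 152  88  55  57  56  54  54  54 162 207 240 185 170 174
  174]
 [171 165 104  76  97  66  66  65  66  68  67  61 139 204 240 188 168 171
  174]
 [171 165  88  76  86  66  68  66  67  67  68  62 130 233 239 174 173 173
  172]
 [168 161  80  76  84  66  68  66  66  68  66  60 147 224 237 175 174 176
  177]
 [169 165  81  79  78  65  64  66  67  66  67  63 142 216 223 174 174 177
  172]
 [169 160  87  77  78  64  65  66  65  63  65  62 151 211 195 170 175 176
  174]
 [169 135  98  78  75  63  63  66  65  65  64  64 156 214 188 170 172 177
  177]
 [167 151  77  78  74  60  63  62  63  63  63  71 168 199 172 170 176 179
  179]
 [169 168 123  95  70  61  62  62  62  64  63  70 174 202 175 165 165 170
  171]
 [159 165 129  99 129 125 122 123 122 124 122 127 160 170 112  99 100 100
  101]
 [110 111 109 105  92  95  94  96  96  97 100 115 142 162 103  99 101 102
  103]
 [124  99  96  98  93  92  93  91  94  94  94  95  96  98 100  98  98  99
  101]]
```

View pics/zoom.png

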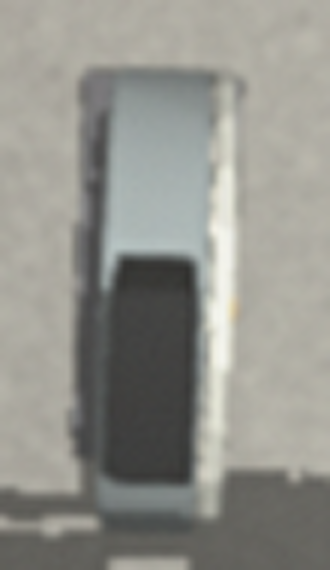

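The zoom shows the handle's top face with corners at about (113,285), (196,287), (191,482) and (106,480), and the white dial on the right (+x) side.

```bash
cat >> h.py <<'E'
FX=np.array([.5195,-.2053]);FY=.05
E
python3 - <<'E'
from h import *
d=np.load("wg.npz");c=d["im"],d["K"],d["o"],d["A"]
P=ray(c,np.array([(113,285),(196,287),(191,482),(106,480)])/6+[255,120],.176);print(P)
m=P.mean(0)[:2];v=(P[0]+P[1]-P[2]-P[3])[:2];yaw=np.arctan2(v[1],v[0])-np.pi/2;print(m,yaw)
x,y=m
q=tool(yaw);r.goto([x,y,.26],q);r.move_straight([x,y,.133],.12)
f0=np.array(r.get_wrist_force());r.set_gripper(0.0);print(r.get_finger_gap(),f0)
r.move_straight([x,y,.30],.12);r.sleep(.3)
print(r.get_wrist_force()-f0,r.get_wrist_torque(),r.get_clock(),r.get_finger_gap())
np.savez("g",yaw=yaw,m=m)
c=cam("scene");p=proj(c,[x,y,.24]).astype(int);print(p);save("held",c[0],(p[0]-50,p[1]-50,p[0]+50,p[1]+50),5)
E
```

```text
[[0.4655449  0.25909962 0.176     ]
 [0.48149998 0.2578888  0.176     ]
 [0.47871213 0.21918714 0.176     ]
 [0.46188445 0.22046656 0.176     ]]
[0.47191036 0.23916053] -0.08318924625113788
0.017540164677039862 [ 2.05504574 -0.02903553  1.23783378]
[-2.06859065 -0.31937277 -5.64462683] [-0.03886724 -0.14016689 -0.01956571] 8.4917 0.01778064075355948
[283 126]
```

View pics/held.png

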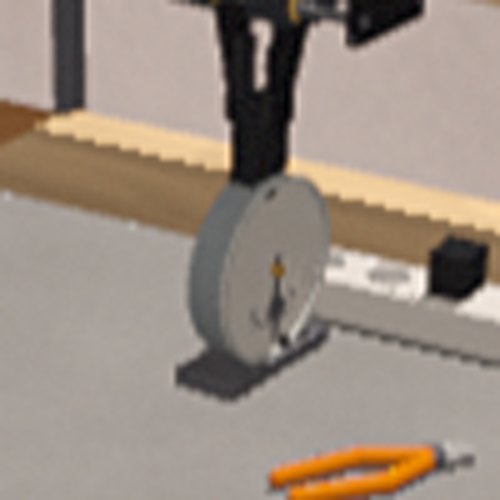

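The gauge is held upright with the dial facing the camera, pointer hanging straight. The wrist force agrees with its weight, about 4.4 N. Now over the fixture, then down gently with force feedback.

```bash
python3 - <<'E'
from h import *
q=tool(FY);x,y=FX
r.move_straight([x,y,.30],.3,orientation=q);r.move_straight([x,y,.228],.1);r.sleep(.3)
f=lambda:np.mean([np.array(r.get_wrist_force()) for _ in range(3)],0)
f0=f();print(f0,r.get_tcp_pos())
for z in np.arange(.222,.2125,-.001):
    r.move_straight([x,y,z],.02);r.sleep(.15);d=f()-f0;print(round(z,4),round(r.get_tcp_pos()[2],4),d.round(2))
    if d[2]>4: break
r.sleep(.4);print((f()-f0).round(2),r.get_wrist_torque(),r.get_clock())
c=cam("scene");p=proj(c,[x,y,.15]).astype(int);print(p);np.savez("s1",im=c[0]);save("on",c[0],(p[0]-40,p[1]-50,p[0]+60,p[1]+50),6)
E
```

```text
[-0.42932365  0.2435294  -4.55370872] [ 0.51967861 -0.20535379  0.2283536 ]
0.222 0.2221 [ 1.02 -1.79  1.16]
0.221 0.221 [0.84 0.07 0.14]
0.22 0.22 [-0.2  -0.54 -0.23]
0.219 0.219 [0.36 0.14 0.18]
0.218 0.218 [ 0.69  0.45 -0.22]
0.217 0.2171 [ 0.91 -1.36  1.12]
0.216 0.2161 [-0.54 -0.61  2.93]
0.215 0.2151 [0.02 0.48 3.29]
0.214 0.2141 [ 0.07 -0.46  4.83]
[-1.46  0.26  4.54] [-0.01353126  0.06730725 -0.00540547] 15.55
[212 226]
```

View pics/on.png

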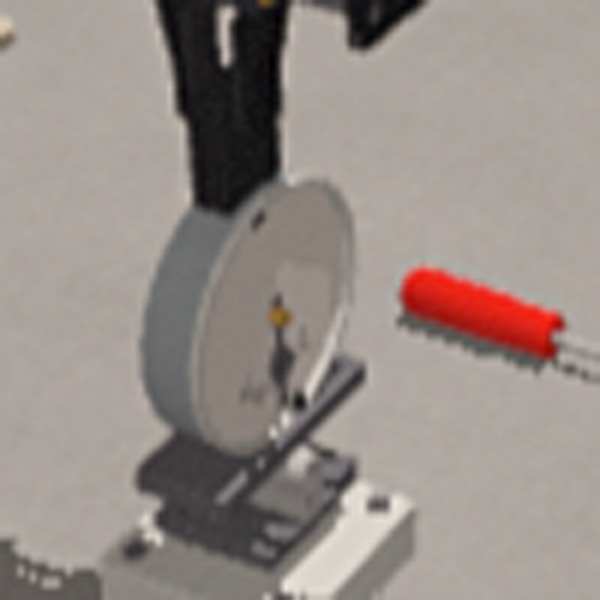

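The gauge stands upright on the crest and the spring force reads about 4.5 N (about 3.5 mm). The mark tab is at crop (299,400), the opposite tab at (258,220), the dial centre at (279,316) and the pointer tip near (285,405). I'll turn these into angles on the dial plane.

```bash
cat >> h.py <<'E'
def dial(c,uv,foot,roll,off=.016):
    """pixels -> (y,z) in gauge axes relative to dial centre, on the plane 16 mm ahead"""
    G=(R.from_euler('z',FY)*R.from_euler('x',roll)).as_matrix();C=foot+G@[off,0,.068]
    _,K,o,A=c;d=(A@np.linalg.inv(K)@np.c_[np.atleast_2d(uv),np.ones(len(uv))].T).T
    n=G[:,0];P=o+d*((C-o)@n/(d@n))[:,None];return (P-C)@G[:,1:]
def ang(v): return np.arctan2(v[...,0],-v[...,1])
E
python3 - <<'E'
from h import *
c=cam("scene");uv=np.array([(299,400),(258,220),(279,316),(285,405)])/6+[212-40,226-50]
v=dial(c,uv,np.array([*FX,.0815]),0);print((v*1e3).round(1));print(ang(v[0]-v[2]),ang(v[0]-v[1]),ang(v[3]-v[2]))
g=cv2.cvtColor(c[0],cv2.COLOR_RGB2GRAY);print(g[236:248,214:228]);print(g[206:218,210:220])
q=tool(FY)
for a in(.2,.3,.4,.5): print(a,r.solve_ik([*FX,.215],tool(FY,-a)))
E
```

```text
[[ 14.4 -54.2]
 [ -6.9  49.1]
 [  3.5  -3.9]
 [  3.9 -49.8]]
0.2132388050508052 0.20298900694066957 0.00811340897963578
[[132 132 128  74  50  56  77 135 143 142 156 198 176  89]
 [131 132 119  73  51  59  97 144 143 144 182 205 143  66]
 [131 133 124  75  52  71 118 144 143 157 205 181  98  84]
 [131 129 126  98  58  82 133 146 146 183 207 134  89 113]
 [123 116 119 114  84  84 132 128 143 206 183  94 110 122]
 [108 106 126 124 102  79 127  86 111 205 136  90 119 105]
 [105 107 132 132 101  65 109  43  55 164 110 117 105  64]
 [121 123 133 131 100  89  99  37  41 123 121 106  63  56]
 [131 130 130 131 118 155 130  89  89 124 105  64  61  98]
 [129 131 130 127 136 204 163 127 123 107  63  59  97 149]
 [132 129 129 133 133 204 164 125 105  65  59  97 149 173]
 [132 129 128 176 140 159 131 105  65  57  99 148 172 173]]
[[ 23  24  21  22  23  46  68  83 112 142]
 [ 24  24  20  20  47  82 101 113 120 118]
 [ 20  19  22  47  84 111 117 119 121 125]
 [ 19  20  49  84 114 126 120 121 127 131]
 [ 24  49  84 112 130 123 121 129 131 131]
 [ 45  84 111 127 122  84 118 132 132 132]
 [ 85 109 127 129  85  65 114 132 131 131]
 [106 121 135 122  74 101 131 132 131 131]
 [115 133 130 125 107 129 133 131 131 131]
 [129 138 124 131 132 132 133 131 130 131]
 [137 130 129 131 132 131 131 130 130 131]
 [133 124 128 131 131 131 130 130 133 131]]
0.2 [ 0.94386046  0.21812229 -0.8856496   1.65365392  0.37734296  1.33990366
  0.03630576]
0.3 [ 0.88882088  0.19817437 -0.88593144  1.69070421  0.46676647  1.33138734
 -0.05013617]
0.4 [ 0.83185775  0.189961   -0.88984391  1.72593758  0.56453455  1.33591645
 -0.14527566]
0.5 [ 0.77685644  0.19492146 -0.90030934  1.75891421  0.66920533  1.35579723
 -0.24688958]
```

```bash
cat >> h.py <<'E'
Y=np.array([-np.sin(FY),np.cos(FY)])
def pose(a,crestz):
    n=np.array([np.sin(a),np.cos(a)]);t=np.array([np.cos(a),-np.sin(a)])
    f=np.array([0,-.009])+.009*n-.009*a*t
    w=lambda v:np.array([*(FX+Y*v[0]),crestz+v[1]])
    return w(f+.133*n),w(f)
E
python3 - <<'E'
from h import *
f=lambda:np.mean([np.array(r.get_wrist_force()) for _ in range(3)],0)
for a in np.arange(.035,.2101,.035):
    p,foot=pose(a,.0811);r.move_straight(p,.04,orientation=tool(FY,-a));r.sleep(.1);print(round(a,3),f().round(2))
r.sleep(1);print(f().round(2),r.get_wrist_torque(),r.get_clock(),p,r.get_tcp_pos())
c=cam("scene");q=proj(c,[*FX,.15]).astype(int);save("on2",c[0],(q[0]-40,q[1]-50,q[0]+60,q[1]+50),6);print(q,foot,a)
E
```

```text
0.035 [-0.34 -0.05  0.43]
0.07 [ 1.45 -0.34 -0.14]
0.105 [-0.14  0.81  0.17]
0.14 [0.36 1.29 0.37]
0.175 [0.65 0.   0.1 ]
0.21 [1.23 0.49 0.5 ]
[-0.26  0.48  0.06] [ 0.253939   -0.16703257  0.03015786] 18.85 [ 0.51811294 -0.17758186  0.21137438] [ 0.51810555 -0.17761798  0.21138248]
[212 226] [ 0.51949862 -0.20527237  0.08129627] 0.21000000000000002
```

View pics/on2.png

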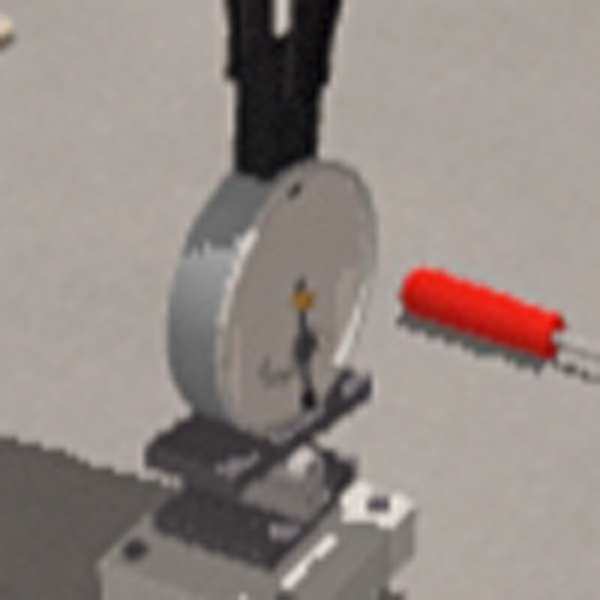

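The pointer now runs straight into the mark tab: pivot (302,300), bob (305,345), tab (309,402). A numeric check with the mark centroid follows.

```bash
python3 - <<'E'
from h import *
p,foot=pose(.21,.0811)
c=cam("scene");g=cv2.cvtColor(c[0],cv2.COLOR_RGB2GRAY).astype(float)
print(g[222:246,218:228].astype(int))
def cen(x0,y0,x1,y1,t):
    s=np.clip(t-g[y0:y1,x0:x1],0,None);yy,xx=np.mgrid[y0:y1,x0:x1];return np.array([(s*xx).sum(),(s*yy).sum()])/s.sum()
tab=cen(221,240,227,246,75);top=cen(217,203,225,211,90)
uv=np.array([tab,top,np.array([302,300])/6+[172,176]-.4,np.array([305,345])/6+[172,176]-.4])
v=dial(c,uv,foot,-.21);print(uv.round(1),(v*1e3).round(1));print("mark",ang(v[0]-v[1]),ang(v[0]-v[2]),"bob",ang(v[3]-v[2]))
E
```

```text
[[129 129 129 116 103 129 131 129 129 129]
 [130 131 131  93  78 129 132 130 129 130]
 [130 131 128  89  90 117 124 130 129 129]
 [131 130 123 104 102  95 114 129 129 128]
 [130 128 120 110 102  89 119 129 129 130]
 [130 130 125 111  88 109 125 132 130 129]
 [129 130 132 116  70 129 133 130 129 130]
 [129 131 131 115  66 122 129 130 129 129]
 [130 131 132 116  62  98 117 125 129 130]
 [128 130 132 106  59  66  99 121 123 127]
 [131 131 127  86  55  51  74 129 122 127]
 [129 132 120  74  51  48  70 124 129 127]
 [131 132 111  69  50  54  95 121 126 133]
 [132 133 110  74  51  67 123 130 130 152]
 [133 131 115  91  64  85 132 130 131 154]
 [119 118 106  98  77  93 133 130 129 128]
 [103  97 104 113  81  87 130 132 135 130]
 [110 106 120 132  91  79 130 135 134 110]
 [123 122 131 133  98  67 116 137 123  81]
 [131 130 132 134  83  36  84 131 100  57]
 [131 129 132 133  60  20  66 109  70  53]
 [128 130 133 132  72  29  61  99  64  54]
 [130 129 129 125  89  80  96 104  63  50]
 [128 124 118 107 102 118 101  75  51  54]]
[[223.7 242.5]
 [218.3 203.8]
 [221.9 225.6]
 [222.4 233.1]] [[ 20.2 -54.4]
 [-19.   64.3]
 [  5.4  -1.6]
 [ 10.6 -24.2]]
mark 0.31924197405883104 0.27429159276526627 bob 0.22464986450467617
```

```bash
python3 - <<'E'
from h import *
c=list(cam("scene"));im2=c[0];im1=np.load("s1.npz")["im"]
for im,roll,tab,nd in((im1,0,(221.5,242.6),[(218.8,242.5)]),(im2,-.21,(223.,242.),[(222.35,237),(222.5,239),(222.65,240)])):
    foot=pose(-roll,.0811)[1];hsv=cv2.cvtColor(im,cv2.COLOR_RGB2HSV)
    m=(hsv[...,0]>10)&(hsv[...,0]<28)&(hsv[...,1]>110);m[:215]=0;m[240:]=0;m[:,:210]=0;m[:,232:]=0
    yy,xx=np.nonzero(m);pv=np.array([xx.mean(),yy.mean()]);print("pivot",pv,m.sum())
    for off in(.016,.020):   # pivot depth guess, tab/needle in 16 mm plane
        P=dial(c,[pv],foot,roll,off)[0];v=dial(c,np.array([tab]+nd),foot,roll)-P
        print(off,"centre err mm",(P*1e3).round(1),"tab",(v[0]*1e3).round(1),"angles tab/needle",ang(v).round(3))
    v=dial(c,np.array([tab]+nd),foot,roll);print("tab-needle mm",((v[0]-v[1:])*1e3).round(1))
E
```

```text
pivot [218.         228.28571429] 7
0.016 centre err mm [ 1.5 -1.1] tab [ 11.4 -51.5] angles tab/needle [ 0.219 -0.009]
0.02 centre err mm [-4.3  3.8] tab [ 17.2 -56.4] angles tab/needle [0.296 0.111]
tab-needle mm [[11.8 -8.2]]
pivot [222.         225.71428571] 7
0.016 centre err mm [ 5.8 -2. ] tab [ 10.9 -49.6] angles tab/needle [0.217 0.172 0.182 0.194]
0.02 centre err mm [-1.   1.6] tab [ 17.7 -53.2] angles tab/needle [0.322 0.328 0.315 0.316]
tab-needle mm [[  5.1 -16.1]
 [  3.6  -9.9]
 [  2.5  -6.7]]
```

Both pictures agree: the mark is about 0.21–0.22 rad, with a small residual of 0.01–0.04 rad against a tolerance of 0.083. I'll add 0.015 rad, check that everything is at rest and hand in.

```bash
python3 - <<'E'
from h import *
p,foot=pose(.225,.0811);r.move_straight(p,.03,orientation=tool(FY,-.225));r.sleep(1.2)
print(np.mean([r.get_wrist_force() for _ in range(3)],0).round(2),r.get_finger_gap(),np.abs(r.get_qvel()).max(),r.get_clock())
c=cam("scene");save("end",c[0],(190,180,250,260),7)
g=cv2.cvtColor(c[0],cv2.COLOR_RGB2GRAY);print(g[232:247,219:228])
E
```

```text
[0.87 0.09 0.39] 0.01794010550955364 0.001073016350947854 20.45
[[131 132  96  62  49  65 127 124 126]
 [131 126  77  55  49  68 125 131 129]
 [129 118  70  48  55  95 122 130 129]
 [131 112  69  50  67 121 131 129 129]
 [130 100  85  73  76 132 132 130 133]
 [124 107  98  95  80 131 131 131 134]
 [110 114 115 101  71 131 132 134 130]
 [112 123 130 101  65 130 135 134 110]
 [130 131 133 107  62 115 137 123  78]
 [130 132 134  99  44  77 131  98  56]
 [129 133 133  66  21  50 110  73  54]
 [130 132 130  71  31  58 102  91  57]
 [130 129 124  85  81  93 107 100  57]
 [124 117 106 104 117 101  78  63  50]
 [104  95 101 103 104  65  55  57  95]]
```

View pics/end.png

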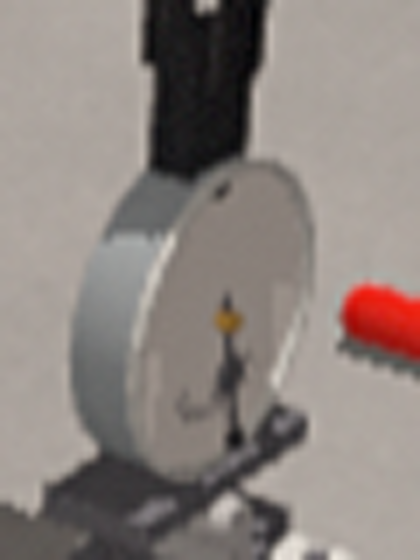

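The needle at column 223 runs straight into the tab, also at column 223 (crop (234,437)). Force is about 4.9 N, the arm is at rest and the grip is holding, so I'm handing in.

```bash
python3 -c "
from plant import r
r.close_job();print(r.get_clock())"
```

```text
the job is handed in; nothing more can be done
the job is handed in; nothing more can be done
```

I gripped the gauge by its handle, stood it upright on the crest and pressed the stud. I then rocked it about 0.225 rad until the pointer hung on the mark tab, and handed the job in at about 20.5 s with the gauge still gripped.

My last checks before handing in:
- **Press on the stud:** the wrist force showed about 4.9 N, which puts the stud at roughly 4 mm of its 10 mm travel.
- **Grip and rest:** the finger gap was 17.9 mm on the 18 mm handle, and the joint speeds were about 0.001 rad/s.
- **Pointer on the mark:** in the final picture the needle and the tab fall in the same pixel column. I estimate the error at 1–2 mm against the 4 mm limit.

**Limits of these checks:** one pixel in that view is about 4 mm across the dial, and the pivot-depth guess shifted the measured angles. The final alignment is therefore judged by eye and by the pixel comparison. I estimated the foot's offset across the crest at 1–6 mm against the 14 mm limit. I steered clear of the bystanders and the pictures show no sign of contact, but I did not measure their positions at the end.

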